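Lock the tumbler and hold its dead-man lever level

TASK

Get the rock tumbler ready to run: take the thin interlock rod by its wooden grip out of the wooden block and slide it all the way down into the narrow upright tube on the tumbler's base board, until its grip rests on the tube's mouth. Then press the spring-loaded lever beside the tube down until it is level, its pad flush with the top of the short post at its end (never down to its lower stop), and finish while still holding it there. Leave the cup, stone, scoop and pail where they are.

Things in the scene. Friction and masses are not known exactly. Their poses are not given: they have to be found in the camera images.
- rod_grip (a point): The interlock rod, loose, standing in the wooden block at the start: an upright round wooden grip 18 mm across and 45 mm tall, with a steel stem 8 mm across and 75 mm long below it (its last 7 mm taper to 4.4 mm), about 50 g. The point is the centre of the wooden grip, 22.5 mm above its underside and 97.5 mm above the stem's tip; z runs up along the rod.
- rod_tip (a point): Lower end of the rod's stem, on its axis; z runs up along the rod, 97.5 mm from the centre of the grip.
- holder: Fixed wooden block 70 x 70 mm, 80 mm tall, with one 13 mm hole in the middle of its top, in which the rod stands at the start with its grip resting on the block. Origin: centre of its underside. It may stand in any of three places on the right of the work, the copper cup and the stone chunk standing in the other two.
- tumbler: Fixed wooden tumbler frame. Origin: underside of its base board (20 mm thick, 200 mm along its x, from y = -125 to 380 mm along its y), at the controls; z up, y towards the barrel. The barrel (124 mm across, up to 205 mm high) lies along y between two upright end boards (170 mm high), the nearer at y = 100 to 120 mm; the crank juts out beyond the far one, up to 434 mm and 215 mm high.
- tube_mouth (a point): Centre of the mouth of the upright steel tube on the base board, 100 mm above the table: 13 mm bore, 21 mm outside, 80 mm deep. Axes as the tumbler's: z up, y towards the barrel. The lever's pad stands about 95 mm from it towards the tumbler's -x.
- lever_pad (a point): Centre of the upper face of the wooden pad (50 x 50 mm, 12 mm thick) at the free end of the dead-man lever, 120 mm from its hinge. The lever points along the tumbler's -y from the hinge; at rest its free end is raised by 0.35 rad; when level, this point is 106 mm above the table. The lever is spring-loaded: it springs back up if let go.
- lever (a joint): Angle of the dead-man lever in rad: 0 at rest (raised), growing as it is pressed down, 0.35 when level, 0.70 at its lower stop. Pushing at the pad takes about 4 N to start, 10 N when level and 16 N at the stop.
- post_top (a point): Top of the fixed gauge post, 14 mm across, 106 mm above the table, standing just past the free end of the lever: the level pad's upper face is flush with it.
- cup: Loose copper cup, 76 mm across, 75 mm tall; origin at the centre of its underside. Leave alone.
- chunk: Loose rough petrified wood chunk, about 90 x 65 mm, 62 mm tall; origin at the centre of its underside. Leave alone.
- scoop: Loose yellow enamel scoop, box 70 x 85 mm, 35 mm tall, handle 115 mm out along its y; origin under the centre of the box. Leave alone.
- pail: Loose rusty tin pail, 144 mm across, 130 mm tall; origin at the centre of its underside. Leave alone.
There are look-alikes about, which are no part of the job. Of the things that look like the part that bears rod_grip, the smallest one is meant.

How it is judged:
By the outcome, as a careful person would: the job done as asked, in the order asked, and still so for the second after the job is handed in, while the arm keeps its last pose, push and grip.
It also fails if it takes over 54 s, if anything falls off the work surface, if the arm or the gripper's body presses on something with over 40 N, if the wrist force passes 120 N, or if a joint passes its speed limit or range.

ROBOT

A 6-joint arm with a two-finger parallel gripper is mounted at the origin on the work surface. World frame = base frame: x ahead of the robot, y to its left, z up, the work surface at z = 0. Lengths are in m, angles in rad, forces in N, time in s.
With the tool pointing down it reaches from about 0.275 to 0.825 m from the base axis. Payload 4.9 kg.
Tool frame: the origin (TCP) lies midway between the tips of the shut fingers; the grasp point (between the pads) lies 19 mm behind it (grip_point_offset is the distance from the TCP to the grasp point, in m); z points along the fingers, x is the direction in which the jaws open and shut, and the axes are right-handed (so a half turn about z gives the same grasp; the last joint's range is limited). The gripper opens to 85 mm and grips with 20 to 120 N. Pads are 22 mm wide; open, the fingers measure 114 mm over their backs; the gripper's body (76 mm by 85 mm) begins 54 mm behind the grasp point. The pads swing forward as they close: fully open they stand 13 mm farther back than shut.
Start: joints at [1.214, 0.326, -0.193, 1.052, 0, 1.437], TCP at [0.122, 0.536, 0.199] pointing down, gripper open.
Joint ranges: [-2.65, 2.65], [-0.97, 1.79], [-1.3, 1.35], [-1.93, 2.1], [-1.47, 1.37], [-3.14, 3.14]. Speed limits (rad/s): [2.57, 2.57, 3.14, 3.14, 3.14, 3.14].

INTERFACE

Orientations are given as a rotation vector (axis times angle).
In Python, from cell import * gives the robot as it stands. Calls block until the motion is done:
- movep(position, orientation): joint-space move of the TCP to a pose.
- move_l(position, velocity=0.15, rot=None, until_force=None): straight line of the TCP; rot=None keeps the orientation; velocity is the mean speed in m/s. With until_force (N) it stops when the force on the tool has changed by that much, and returns True; else False.
- set_joints(angles): joint-space move.
- let_go() and grab(newtons=None): open the fingers fully, or close them until they stop; newtons is the grip in N (None keeps the last).
- sleep(seconds).
- ik(position, orientation): joint angles nearest the present ones, or None.
- get_state(): the state.
- grab_frame(name): name is "side" or "top" or "wrist"; returns a dict with "img" (400x640x3 uint8, red, green, blue), "fx", "fy", "cx", "cy" (pixels), "cam_to_world" (4x4, takes a point from camera to world coordinates); the wrist camera has in their place "T_tool_cam" (4x4, takes a point from camera to tool coordinates, whose origin is the TCP and whose axes are the tool frame's). Camera axes: x right, y down, z forward; pixel columns grow to the right and rows downward; lengths in m; the calibration is good to about 2 mm. A picture is of the moment at which its call begins: read the wrist's pose just before it. There is no depth.
A pose or a line that the arm cannot do raises MotionError and nothing moves.
- sign_off(): hands the job in, once; it reports no verdict.
Trained networks look in the newest picture that a camera, given by its name, has taken for a name from the list of things; names that differ only in an ending like _2 or _b are one class to them, and where a whole thing is asked for, a point or a joint stands for the part that bears it (a point fixed in the world has none). Each returns a list of dicts, best first, with "score" (0 to 1); they miss things now and then, are a little off and sometimes report something else, mostly with a low value. They report only what shows in the picture. A call takes as long as a camera call. They do not tell look-alikes from the thing itself.
- spot_in(camera, name): "centre" ([column, row] in pixels, amid what is visible of it).
- silhouettes(camera, name): "mask" (400x640 bool, what is visible of it) and "centre" ([column, row] in pixels, amid what is visible of it).
- tip_of(camera, name): "centre" ([column, row] in pixels: a listed point, or the origin of a listed thing).
The state is a dict: "clock": time; "q": joint angles; "joint_velocities": joint speeds; "tau": joint torques, N m; "position": TCP position; "eef_rot": TCP orientation; "contact_force": force on the tool from outside, world axes, zero at the start; "wrist_torque": the same for the moment, N m; "finger_gap": opening from 0.0 (shut) to 1.0 (fully open).
Only numpy, scipy, OpenCV 4.12 (cv2) and the standard library are available. Lean on these libraries where they do the work, as an engineer would, in place of code of your own. Each camera call takes 0.05 s, during which the arm holds its last target.

## Working session

There is one attempt and no reset: what is moved stays moved. The work goes in short steps, each a Python script; the robot and the scene stay as the last script left them, time stands still between calls to the robot, and variables do not carry over. Pictures are saved under pics/ and viewed, and the job is handed in when it is done.

```bash
ls; mkdir -p pics; python3 - <<'E'
from cell import *
import cv2
s=get_state();print(s)
for n in ["side","top","wrist"]:
    f=grab_frame(n);cv2.imwrite(f"pics/a_{n}.png",f["img"][:,:,::-1])
    print(n,f["fx"],f["fy"],f["cx"],f["cy"],f.get("cam_to_world",f.get("T_tool_cam")))
    for k in ["rod_grip","holder","tube_mouth","lever_pad","post_top"]:
        print(k,[(round(d["score"],2),[round(float(c),1) for c in d["centre"]]) for d in tip_of(n,k)])
E
```

```text
pics
{'clock': 0.0, 'q': array([ 1.21380019e+00,  3.26963767e-01, -1.93600949e-01,  1.05199951e+00,
       -1.40970243e-06,  1.43661652e+00]), 'joint_velocities': array([ 0.0005062 , -0.00079946, -0.00221074,  0.00103266,  0.00031317,
        0.00160421]), 'tau': array([-8.69497148e-05, -4.43402839e+01,  2.62437683e+01,  1.54079479e-02,
       -3.88771809e-05, -5.78706949e-07]), 'position': array([0.12128739, 0.53579558, 0.19868458]), 'eef_rot': array([ 2.45393316e+00,  1.96012621e+00, -2.38031475e-03]), 'contact_force': array([-0.6972493 , -0.024175  ,  0.34100236]), 'wrist_torque': array([-0.02534936,  0.02309018,  0.00144057]), 'finger_gap': 0.9995624645389598}
side 376.10023564106496 376.10023564106496 324.4581647541859 195.8209284979751 [[ 0.98231131 -0.09154747  0.16335098  0.37762245]
 [-0.18666444 -0.54796346  0.81540936 -0.93890497]
 [ 0.0148617  -0.83147766 -0.55535937  0.58781363]
 [ 0.          0.          0.          1.        ]]
rod_grip [(0.94, [405.6, 171.8]), (0.74, [418.4, 194.4])]
holder [(0.7, [365.2, 237.9]), (0.51, [371.3, 202.4])]
tube_mouth [(0.67, [358.9, 141
[... 397 characters left out ...]
0e+00  1.00000000e+00]]
rod_grip [(0.68, [330.9, 123.3]), (0.66, [363.0, 126.5]), (0.38, [352.0, 173.0])]
holder [(0.97, [351.2, 180.6])]
tube_mouth [(0.92, [217.7, 141.0]), (0.62, [219.3, 171.8])]
lever_pad [(0.84, [229.4, 174.0]), (0.66, [351.1, 172.5])]
post_top [(0.86, [258.4, 172.8])]
wrist 343.31271168103837 343.31271168103837 314.7507273989817 198.5399414836978 [[ 9.99998203e-01  9.92723863e-04 -1.61533793e-03 -3.04045879e-04]
 [-4.37944812e-04  9.49872113e-01  3.12638413e-01 -8.08329998e-02]
 [ 1.84472807e-03 -3.12637144e-01  9.49870840e-01 -1.74246903e-01]
 [ 0.00000000e+00  0.00000000e+00  0.00000000e+00  1.00000000e+00]]
rod_grip []
holder []
tube_mouth []
lever_pad []
post_top []
```

View pics/a_side.png

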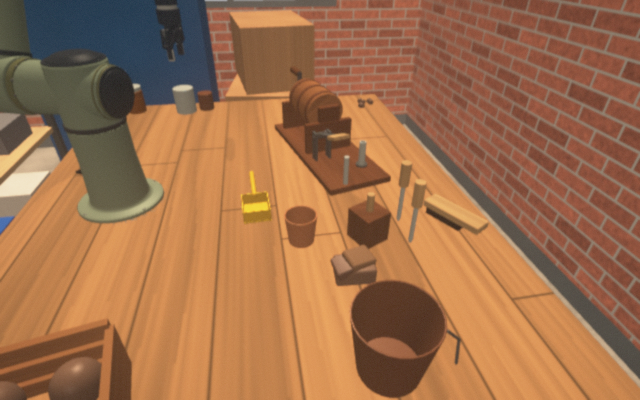

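View pics/a_top.png

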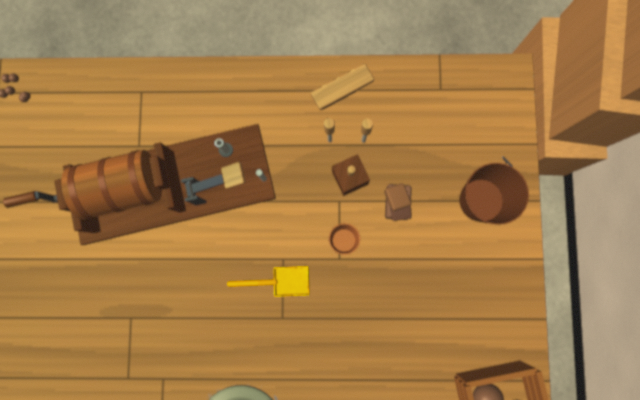

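```bash
python3 - <<'E'
import cv2
a=cv2.imread('pics/a_side.png')[110:270,280:480];cv2.imwrite('pics/c_side.png',cv2.resize(a,None,fx=3.75,fy=3.75,interpolation=cv2.INTER_CUBIC))
a=cv2.imread('pics/a_top.png')[90:240,190:390];cv2.imwrite('pics/c_top.png',cv2.resize(a,None,fx=4,fy=4,interpolation=cv2.INTER_CUBIC))
E
```

```text
(no output)
```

View pics/c_side.png

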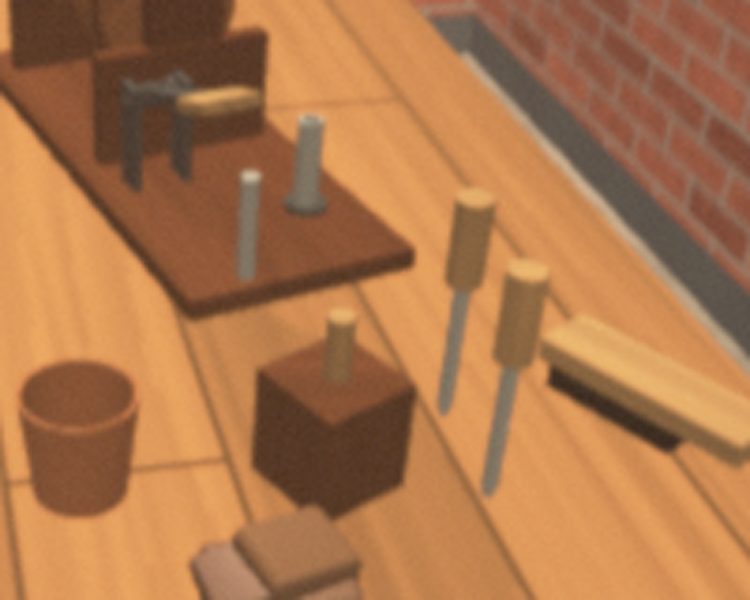

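View pics/c_top.png

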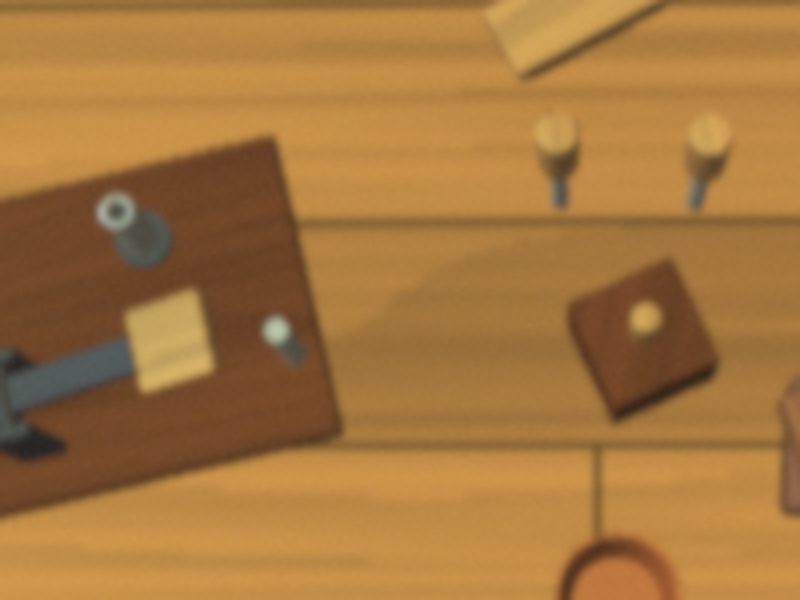

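The small rod in the block is the one wanted: top (351,169), side (371,194). The two larger rods without a block, at top (331,123) and (363,126), are look-alikes. The tube mouth is at top (219,143), side (363,142), and the post at top (259,173), side (347,157).

```bash
cat > h.py <<'E'
import numpy as np, cv2
from scipy.spatial.transform import Rotation as R
def ray(f,uv,T=None):
    T=f["cam_to_world"] if T is None else T
    d=np.array([(uv[0]-f["cx"])/f["fx"],(uv[1]-f["cy"])/f["fy"],1.])
    return T[:3,3],T[:3,:3]@d
def onz(f,uv,z,T=None):
    o,d=ray(f,uv,T);return o+d*(z-o[2])/d[2]
def tri(rs):
    A=0;b=0
    for o,d in rs:
        d=d/np.linalg.norm(d);P=np.eye(3)-np.outer(d,d);A=A+P;b=b+P@o
    return np.linalg.solve(A,b)
def wristT(s,f):
    T=np.eye(4);T[:3,:3]=R.from_rotvec(s["eef_rot"]).as_matrix();T[:3,3]=s["position"]
    return T@f["T_tool_cam"]
def proj(f,p,T=None):
    T=f["cam_to_world"] if T is None else T
    c=T[:3,:3].T@(np.asarray(p)-T[:3,3]);return np.array([f["fx"]*c[0]/c[2]+f["cx"],f["fy"]*c[1]/c[2]+f["cy"]])
def down(yaw): # tool x axis at angle yaw in world, z down
    c,s=np.cos(yaw),np.sin(yaw)
    return R.from_matrix(np.array([[c,s,0],[s,-c,0],[0,0,-1.]])).as_rotvec()
E
python3 - <<'E'
from cell import *
from h import *
np.set_printoptions(precision=4,suppress=True)
t=grab_frame("top");s=grab_frame("side")
for n,a,b,z in [("griptop",(351.2,169.2),(370.9,194.3),.125),("tube",(219,142.8),(362.7,142.5),.1),("post",(259.2,172.8),(346.9,157.2),.106),("pad",(232.5,175),(338,137),.147)]:
    print(n,onz(t,a,z),onz(s,b,z),tri([ray(t,a),ray(s,b)]))
# board edges at z=.02
for c in [(272,138),(341,432)]: print(onz(t,(c[0]/4+190,c[1]/4+90),.02))
for c in [(570,305),(670,262),(718,362),(614,408)]: print(onz(t,(c[0]/4+190,c[1]/4+90),.08))
E
```

```text
griptop [ 0.6176 -0.2709  0.125 ] [ 0.6174 -0.2705  0.125 ] [ 0.6174 -0.2708  0.1252]
tube [0.688  0.0444 0.1   ] [0.6867 0.0392 0.1   ] [0.6887 0.0451 0.097 ]
post [ 0.6135 -0.0543  0.106 ] [ 0.6153 -0.055   0.106 ] [ 0.6145 -0.0544  0.1056]
pad [0.6011 0.0006 0.147 ] [ 0.5987 -0.0108  0.147 ] [0.6019 0.0018 0.141 ]
[ 0.7553 -0.0363  0.02  ]
[ 0.5648 -0.083   0.02  ]
[ 0.6336 -0.2275  0.08  ]
[ 0.6598 -0.2879  0.08  ]
[ 0.5985 -0.3161  0.08  ]
[ 0.5708 -0.2537  0.08  ]
```

```bash
python3 - <<'E'
from cell import *
from h import *
np.set_printoptions(precision=4,suppress=True)
yaw=np.arctan2(.971,-.238);rv=down(yaw)
for p in [(.66,.02,.25),(.6175,-.271,.25),(.6175,-.271,.089),(.688,.044,.25),(.688,.044,.11),(.6,.0,.15)]:
    q=ik(p,rv);print(p,q)
movep((.66,.02,.25),rv)
s=get_state();f=grab_frame("wrist");cv2.imwrite("pics/w1.png",f["img"][:,:,::-1]);T=wristT(s,f)
print(s["clock"],s["position"],s["contact_force"])
for k in ["tube_mouth","lever_pad","post_top"]:
    print(k,[(round(d["score"],2),d["centre"]) for d in tip_of("wrist",k)])
for p in [(.688,.0444,.1),(.6135,-.0543,.106)]: print(proj(f,p,T))
E
```

```text
(0.66, 0.02, 0.25) [-0.0814  0.5181  0.2307  1.2834  0.     -0.3218]
(0.6175, -0.271, 0.25) [-0.5229  0.5482  0.2803  1.3029  0.     -0.7633]
(0.6175, -0.271, 0.089) [-0.5229  0.6362  0.0182  0.9527  0.     -0.7633]
(0.688, 0.044, 0.25) [-0.0431  0.5813  0.3361  1.3256  0.     -0.2835]
(0.688, 0.044, 0.11) [-0.0431  0.6472  0.0949  1.0185  0.     -0.2835]
(0.6, 0.0, 0.15) [-0.123   0.453  -0.1317  0.9861  0.     -0.3633]
3.6417 [0.6598 0.021  0.25  ] [-0.149  -1.043  -0.2613]
tube_mouth [(0.6, [333.7, 206.1])]
lever_pad [(0.66, [312.1, 108.3])]
post_top [(0.74, [248.7, 109.4])]
[331.2177 205.6122]
[246.2251 106.8285]
```

View pics/w1.png

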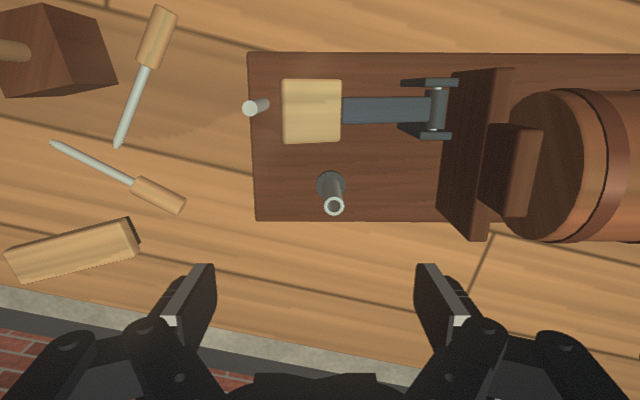

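```bash
python3 - <<'E'
from cell import *
from h import *
np.set_printoptions(precision=4,suppress=True)
t=grab_frame("top");s=grab_frame("side");st=get_state();w=grab_frame("wrist");T=wristT(st,w)
def c(x,y):return (x/4+190,y/4+90)
def e(x,y):return (x/3.75+280,y/3.75+110)
for n,a,b,ww in [("A top",c(557,130),e(475,198),(165,10)),("A tip",c(560,205),e(444,413),(117,145)),("B top",c(709,132),e(527,270),(165,10)),("B tip",c(695,205),e(490,494),(117,145))]:
    p=tri([ray(t,a),ray(s,b)]);print(n,p,proj(t,p)-a,proj(s,p)-b,proj(w,p,T))
print("grip",proj(w,[.6175,-.271,.125],T))
m=[333.7,206.1]
print("tube w",onz(w,m,.1,T),tri([ray(t,(219,142.8)),ray(s,(362.7,142.5)),ray(w,m,T)]))
print("post w",onz(w,[248.7,107],.106,T)); print("pad w",onz(w,[312,110],.147,T))
for ch in [(277,183)]: pass
E
python3 - <<'E'
import cv2
a=cv2.imread('pics/w1.png')[80:230,230:430];cv2.imwrite('pics/w1c.png',cv2.resize(a,None,fx=4,fy=4,interpolation=cv2.INTER_CUBIC))
E
```

```text
A top [ 0.7156 -0.2203  0.1694] [-0.092   0.3244] [ 0.3276 -0.055 ] [ -2.7412 190.7194]
A tip [ 0.7154 -0.2212  0.0025] [ 0.0685 -0.2668] [-0.2778  0.0353] [115.2802 151.2556]
B top [ 0.714  -0.3059  0.1693] [-0.1029  0.3251] [ 0.361  -0.0581] [-119.8673  162.7308]
B tip [ 0.7144 -0.3081  0.0038] [ 0.0519 -0.1841] [-0.2087  0.0245] [ 42.2733 133.6381]
grip [-24.5644  46.5246]
tube w [0.6881 0.0463 0.1   ] [0.689  0.0461 0.0965]
post w [ 0.6132 -0.0527  0.106 ]
pad w [0.5995 0.0028 0.147 ]
```

View pics/w1c.png

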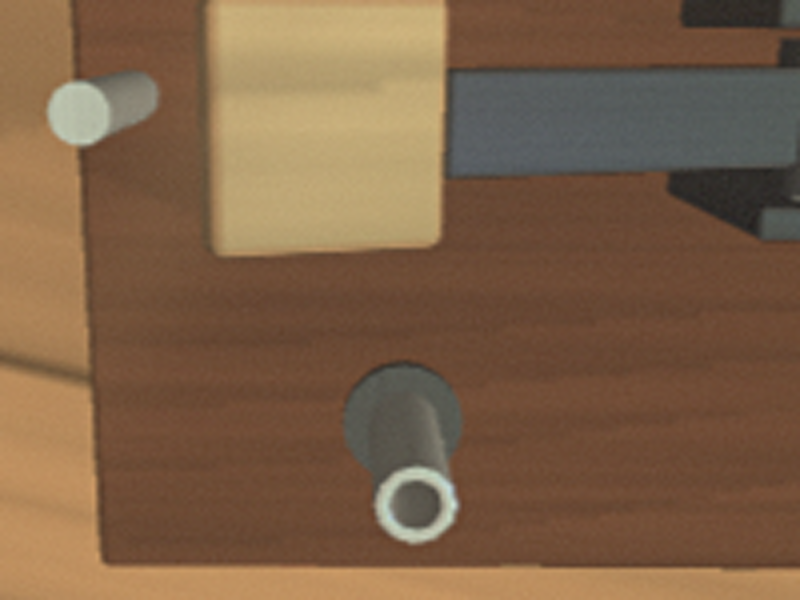

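```bash
python3 - <<'E'
from cell import *
import cv2,numpy as np
t=grab_frame("top")["img"];s=grab_frame("side")["img"]
a=cv2.resize(t[60:260,190:450],(780,600))[:300,:]
b=cv2.resize(s[110:260,280:480],(400,300));
a=cv2.resize(t[50:250,190:450],(390,300))
cv2.imwrite("pics/b.png",np.hstack([a,b])[:,:,::-1])
E
```

```text
(no output)
```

View pics/b.png

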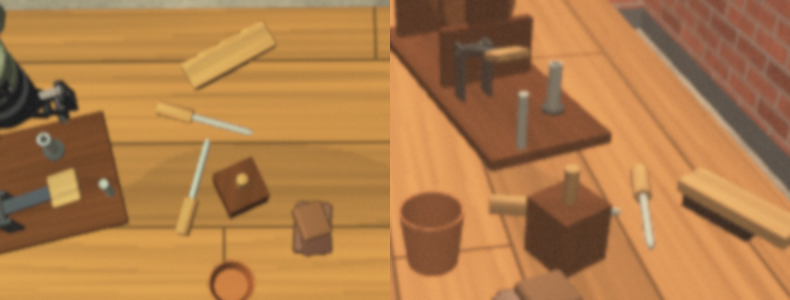

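The two look-alike rods have toppled and lie flat, clear of the path. Next I move over the block and check from close up.

```bash
python3 - <<'E'
from cell import *
from h import *
np.set_printoptions(precision=4,suppress=True)
rv=down(np.arctan2(.971,-.238))
movep((.6175,-.271,.20),rv)
s=get_state();f=grab_frame("wrist");cv2.imwrite("pics/w2.png",f["img"][:,:,::-1]);T=wristT(s,f)
print(s["clock"],s["position"],proj(f,(.6175,-.271,.125),T),proj(f,(.6175,-.271,.08),T))
print([(d["score"],d["centre"],onz(f,d["centre"],.1025,T)) for d in tip_of("wrist","rod_grip")])
for d in silhouettes("wrist","rod_grip"): 
    ys,xs=np.where(d["mask"]);print(d["score"],xs.min(),xs.max(),ys.min(),ys.max())
E
```

```text
5.2333 [ 0.6181 -0.2698  0.2004] [313.9555 196.1557] [314.1586 180.6564]
[(0.86, [410.5, 149.4], array([ 0.5681, -0.2041,  0.1025])), (0.74, [378.8, 288.3], array([ 0.6961, -0.1908,  0.1025])), (0.61, [318.3, 187.8], array([ 0.6166, -0.2676,  0.1025]))]
0.97 276 403 241 313
0.72 306 328 172 206
0.64 341 434 115 248
0.18 270 360 125 223
```

View pics/w2.png

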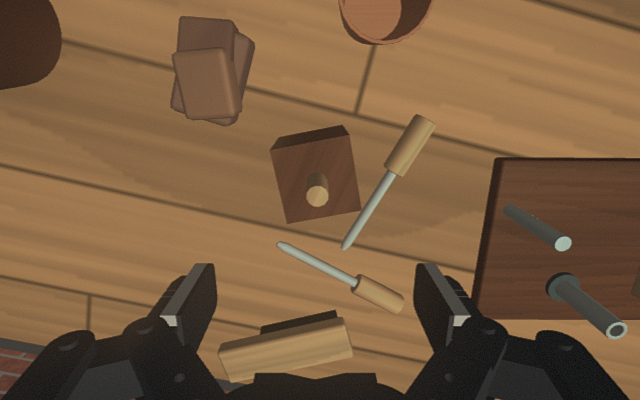

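Wrist view: the grip top is at (317,196), between the jaws (predicted 314,196), and its neighbours are clear. It is the block-held rod, so I grasp it.

```bash
python3 - <<'E'
from cell import *
from h import *
np.set_printoptions(precision=4,suppress=True)
print(move_l((.617,-.270,.089),velocity=.12,until_force=8))
s=get_state();print(s["clock"],s["position"],s["contact_force"])
grab(40)
s=get_state();print(s["clock"],s["position"],s["contact_force"],s["finger_gap"])
f=grab_frame("wrist");cv2.imwrite("pics/w3.png",f["img"][:,:,::-1])
print(move_l((.617,-.270,.255),velocity=.12))
s=get_state();f=grab_frame("wrist");cv2.imwrite("pics/w4.png",f["img"][:,:,::-1])
g=grab_frame("side");cv2.imwrite("pics/s4.png",cv2.resize(g["img"][60:260,250:500],(750,600))[:,:,::-1])
print(s["clock"],s["position"],s["contact_force"],s["finger_gap"])
E
```

```text
False
6.4583 [ 0.6177 -0.2703  0.0899] [0.0914 0.0235 0.3781]
7.125 [ 0.6172 -0.27    0.0893] [-0.5751  0.6197  2.3489] 0.17124084431598832
False
8.7083 [ 0.6166 -0.2698  0.254 ] [-0.6487  0.1338 -0.2945] 0.16968629264249827
```

View pics/w4.png

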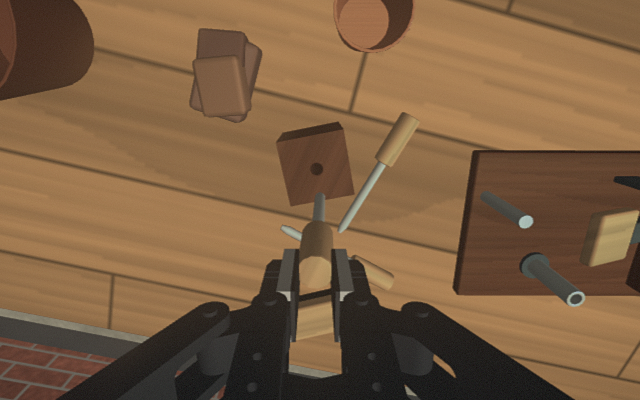

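View pics/s4.png

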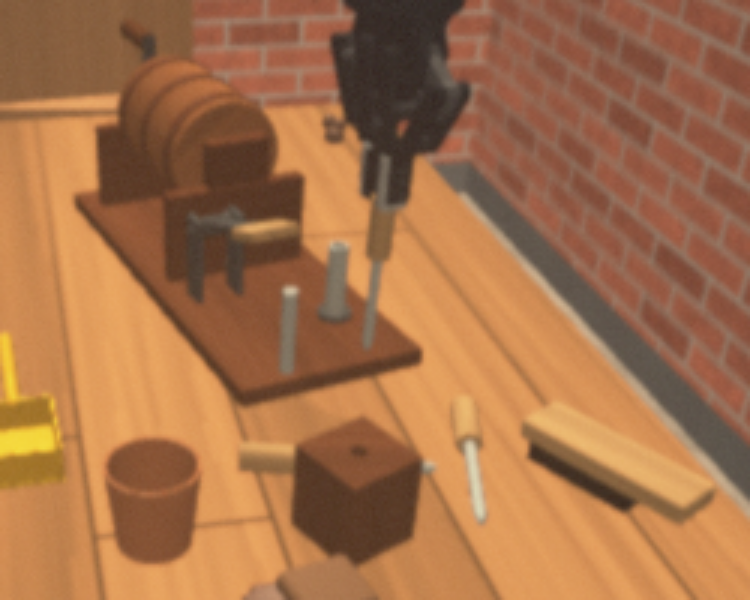

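```bash
python3 - <<'E'
from cell import *
from h import *
np.set_printoptions(precision=4,suppress=True)
rv=down(np.arctan2(.971,-.238))
movep((.688,.0454,.255),rv)
move_l((.688,.0454,.200),velocity=.12)
s=get_state();print(s["clock"],s["position"],s["contact_force"])
for n in ["wrist","side","top"]:
    f=grab_frame(n);T=wristT(s,f) if n=="wrist" else None
    print(n,"pred tip",proj(f,s["position"]-[0,0,.084],T),"pred mouth",proj(f,(.688,.0454,.1),T))
    for k in ["rod_tip","tube_mouth"]: print(k,[(round(d["score"],2),d["centre"]) for d in tip_of(n,k)])
    u,v=proj(f,(.688,.0454,.11),T).astype(int)
    c=f["img"][max(v-50,0):v+50,u-65:u+65]; print("crop origin",u-65,max(v-50,0))
    cv2.imwrite(f"pics/t_{n}.png",cv2.resize(c,None,fx=6,fy=6,interpolation=cv2.INTER_CUBIC)[:,:,::-1])
E
```

```text
10.6417 [0.6883 0.0446 0.2005] [ 0.1966  0.0421 -0.4443]
wrist pred tip [315.2921 193.851 ] pred mouth [316.3448 187.8481]
rod_tip [(0.86, [320.0, 193.5]), (0.78, [70.1, 125.2])]
tube_mouth [(0.61, [318.3, 190.1])]
crop origin 251 141
side pred tip [363.1241 136.6055] pred mouth [362.5635 141.5678]
rod_tip [(0.77, [407.9, 234.0]), (0.48, [363.8, 135.5])]
tube_mouth [(0.98, [362.3, 145.4]), (0.71, [363.1, 134.7])]
crop origin 297 88
top pred tip [217.3675 141.0197] pred mouth [218.5963 142.8114]
rod_tip [(0.85, [356.2, 135.5]), (0.68, [216.6, 138.5]), (0.61, [326.0, 142.0])]
tube_mouth [(0.65, [218.2, 140.9])]
crop origin 152 91
```

View pics/t_wrist.png

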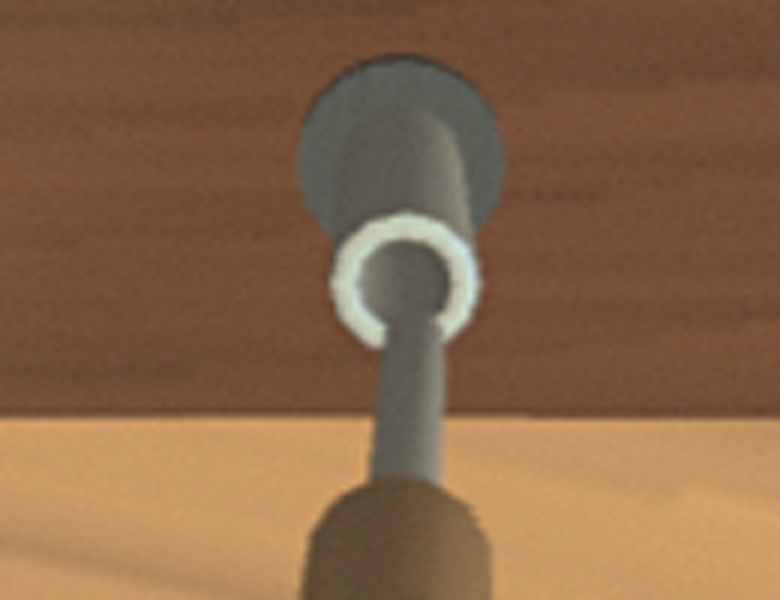

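View pics/t_side.png

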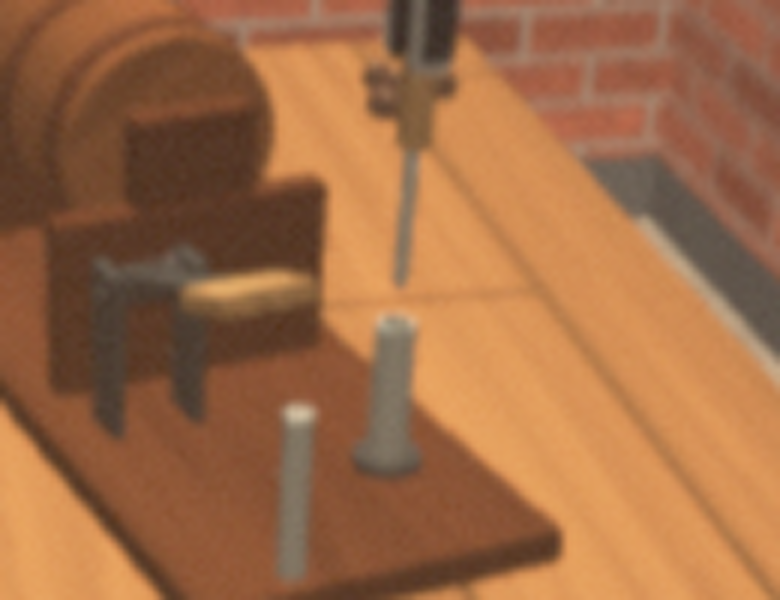

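```bash
python3 - <<'E'
from cell import *
from h import *
np.set_printoptions(precision=4,suppress=True)
s=get_state();f=grab_frame("wrist");T=wristT(s,f);zt=s["position"][2]-.084
print(s["position"],zt)
for dz in (0,.002):
    a=onz(f,(319.9,193.6),zt+dz,T);b=onz(f,(318.7,188.2),.1,T);print(a,b,a-b)
g=grab_frame("side");a=onz(g,(363.8,135.7),zt);b=onz(g,(362.8,142.0),.1);print("side",a,b,a-b)
t=grab_frame("top");b=onz(t,(219,142.8),.1);a=tri([ray(f,(319.9,193.6),T),ray(g,(363.8,135.7))]);print(b,a)
E
```

```text
[0.6881 0.0455 0.2003] 0.11630848576741239
[0.687  0.0489 0.1163] [0.6876 0.0482 0.1   ] [-0.0006  0.0007  0.0163]
[0.6864 0.0488 0.1183] [0.6876 0.0482 0.1   ] [-0.0012  0.0005  0.0183]
side [0.6921 0.0508 0.1163] [0.6879 0.0424 0.1   ] [0.0042 0.0084 0.0163]
[0.688  0.0444 0.1   ] [0.6892 0.0485 0.117 ]
```

View pics/t_top.png

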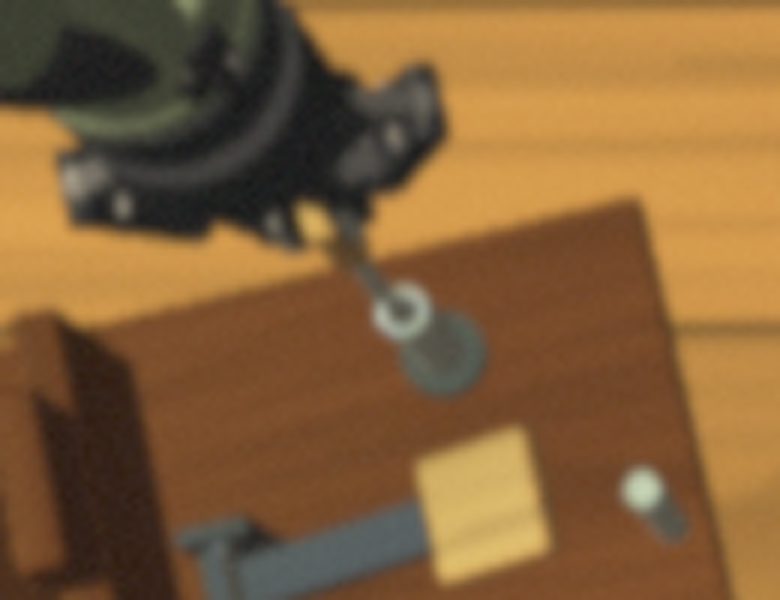

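Tip and mouth agree within 1 mm in the wrist view: tip (320,193.5), mouth (318.7,188). I insert under force guard.

```bash
python3 - <<'E'
from cell import *
from h import *
np.set_printoptions(precision=4,suppress=True)
x,y=.6885,.0449
print(move_l((x,y,.170),velocity=.05,until_force=8))
s=get_state();print(s["clock"],s["position"],s["contact_force"])
if s["position"][2]<.173:
    print(move_l((x,y,.106),velocity=.05,until_force=10))
    s=get_state();print(s["clock"],s["position"],s["contact_force"],s["wrist_torque"],s["finger_gap"])
f=grab_frame("wrist");g=grab_frame("side")
a=cv2.resize(f["img"][130:330,220:420],(390,390));b=cv2.resize(g["img"][90:190,310:410],(390,390))
cv2.imwrite("pics/i1.png",np.hstack([a,b])[:,:,::-1])
E
```

```text
False
11.9917 [0.6886 0.0449 0.1701] [-0.3413  0.2311  0.258 ]
True
13.125 [0.6887 0.0451 0.1092] [ 0.1482 -0.608   4.7753] [0.002  0.1319 0.0004] 0.17024142831546277
```

View pics/i1.png

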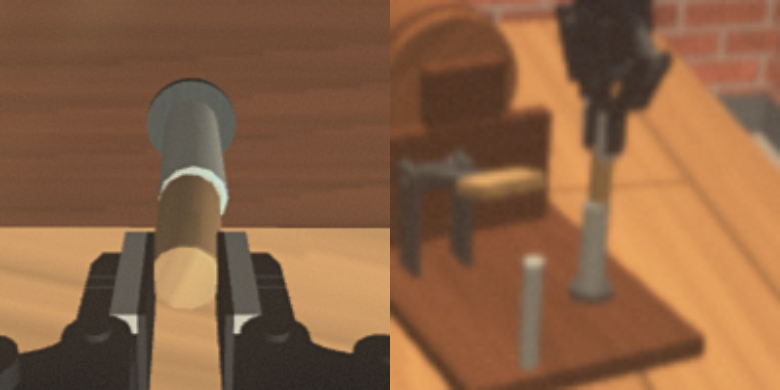

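The contact came at TCP z = 0.109, exactly where the grip should meet the mouth. I release and check.

```bash
python3 - <<'E'
from cell import *
from h import *
np.set_printoptions(precision=4,suppress=True)
let_go()
x,y=.6887,.0451
move_l((x,y,.215),velocity=.15)
rv=down(np.arctan2(.971,-.238))
movep((.615,.0,.24),rv)
s=get_state();print(s["clock"],s["position"],s["contact_force"])
f=grab_frame("wrist");g=grab_frame("side");t=grab_frame("top");T=wristT(s,f)
cv2.imwrite("pics/r_w.png",f["img"][:,:,::-1])
b=cv2.resize(g["img"][90:190,290:410],(468,390));a=cv2.resize(t["img"][100:220,200:300],(325,390))
cv2.imwrite("pics/r_s.png",np.hstack([a,b])[:,:,::-1])
for c,ff,TT in [("wrist",f,T),("side",g,None),("top",t,None)]:
    for k in ["rod_grip","post_top","lever_pad"]:
        print(c,k,[(round(d["score"],2),d["centre"]) for d in tip_of(c,k)],proj(ff,{"rod_grip":(.688,.0452,.1225),"post_top":(.6135,-.0535,.106),"lever_pad":(.6,.0017,.147)}[k],TT))
E
```

```text
15.225 [ 0.6142 -0.0004  0.2397] [ 0.7128  0.1644 -0.7288]
wrist rod_grip [(0.96, [166.6, 88.8]), (0.88, [170.4, 232.9]), (0.79, [347.3, 268.1])] [343.2653 266.095 ]
wrist post_top [(0.92, [261.1, 166.2])] [259.0196 163.8314]
wrist lever_pad [(0.96, [323.8, 175.1]), (0.65, [343.6, 257.3])] [322.0304 174.875 ]
side rod_grip [(0.75, [341.2, 212.9]), (0.71, [405.1, 202.8]), (0.65, [362.6, 133.8]), (0.4, [360.1, 143.6])] [363.1232 134.6571]
side post_top [(0.65, [344.7, 155.3])] [346.1412 156.9896]
side lever_pad [(0.53, [335.6, 135.5])] [337.4894 135.0886]
top rod_grip [(0.64, [311.3, 192.4]), (0.63, [304.6, 120.8]), (0.47, [218.6, 141.5])] [216.5176 140.5138]
top post_top [(0.65, [260.1, 168.9])] [258.8639 172.8066]
top lever_pad [(0.95, [228.9, 172.1])] [232.008  175.4711]
```

View pics/r_w.png

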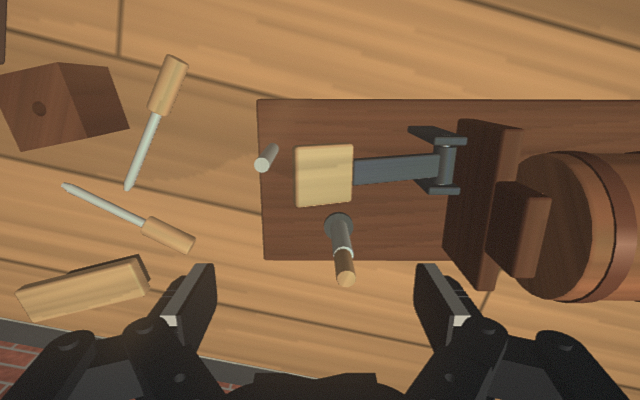

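View pics/r_s.png

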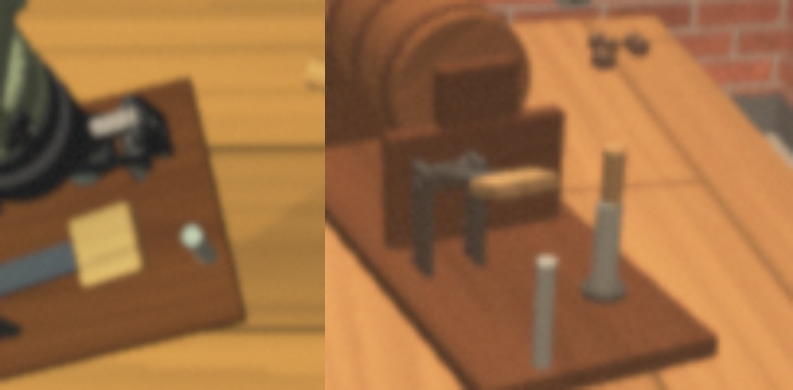

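The rod is seated: its grip stands upright on the mouth in both views, wrist (346,268). Next I shut the fingers and touch the post top lightly to calibrate the flush height.

```bash
python3 - <<'E'
from cell import *
from h import *
np.set_printoptions(precision=4,suppress=True)
grab(40)
yaw=np.arctan2(.971,-.238)+np.pi/2; rv=down(yaw)
px,py=.6142,-.056
print(ik((px,py,.2),rv),ik((.602,-.004,.106),rv))
movep((px,py,.2),rv)
s=get_state();print(s["clock"],s["position"],s["contact_force"],s["finger_gap"])
move_l((px,py,.125),velocity=.1,until_force=6)
hit=move_l((px,py,.095),velocity=.02,until_force=4)
P=[get_state() for _ in range(5)]
sleep(.1);P+=[get_state()]
print(hit,[p["position"] for p in P],P[-1]["contact_force"],P[-1]["clock"])
f=grab_frame("wrist");g=grab_frame("side")
b=cv2.resize(g["img"][90:190,290:410],(468,390));a=cv2.resize(f["img"][:, 120:520],(390,390))
cv2.imwrite("pics/p1.png",np.hstack([a,b])[:,:,::-1])
E
```

```text
[-0.2105  0.4508 -0.0036  1.1164  0.     -2.0217] [-0.1292  0.4944 -0.1849  0.8915  0.     -1.9404]
18.0667 [ 0.6143 -0.0559  0.2001] [ 0.1459 -0.4656  0.0121] 0.0018473821095562443
False [array([ 0.6143, -0.056 ,  0.0952]), array([ 0.6143, -0.056 ,  0.0952]), array([ 0.6143, -0.056 ,  0.0952]), array([ 0.6143, -0.056 ,  0.0952]), array([ 0.6143, -0.056 ,  0.0952]), array([ 0.6143, -0.056 ,  0.0951])] [-0.0733  0.3253 -0.7268] 20.7167
```

View pics/p1.png

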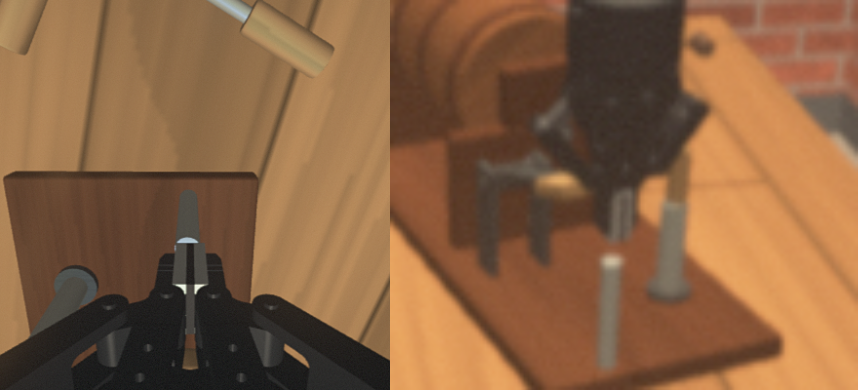

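```bash
python3 - <<'E'
from cell import *
from h import *
np.set_printoptions(precision=4,suppress=True)
s=get_state();f=grab_frame("wrist");T=wristT(s,f);g=grab_frame("side")
print(s["position"],R.from_rotvec(s["eef_rot"]).as_matrix())
print("tcp px",proj(f,s["position"],T),"post",proj(f,(.6135,-.0535,.106),T), onz(f,(311.8,246),.106,T))
print("side tcp",proj(g,s["position"]),"post",proj(g,(.6135,-.0535,.106)))
c=f["img"][170:330,220:420];cv2.imwrite("pics/q1.png",cv2.resize(c,None,fx=3.75,fy=3.75,interpolation=cv2.INTER_CUBIC)[:,:,::-1])
c=g["img"][110:210,300:400];cv2.imwrite("pics/q2.png",cv2.resize(c,None,fx=6,fy=6,interpolation=cv2.INTER_CUBIC)[:,:,::-1])
E
```

```text
[ 0.6143 -0.056   0.0951] [[-0.9712 -0.2381  0.0002]
 [-0.2381  0.9712 -0.    ]
 [-0.0002 -0.0001 -1.    ]]
tcp px [313.1527 238.2521] post [313.3548 251.5028] [ 0.615  -0.0564  0.106 ]
side tcp [346.4449 160.9221] post [346.1412 156.9896]
```

View pics/q1.png

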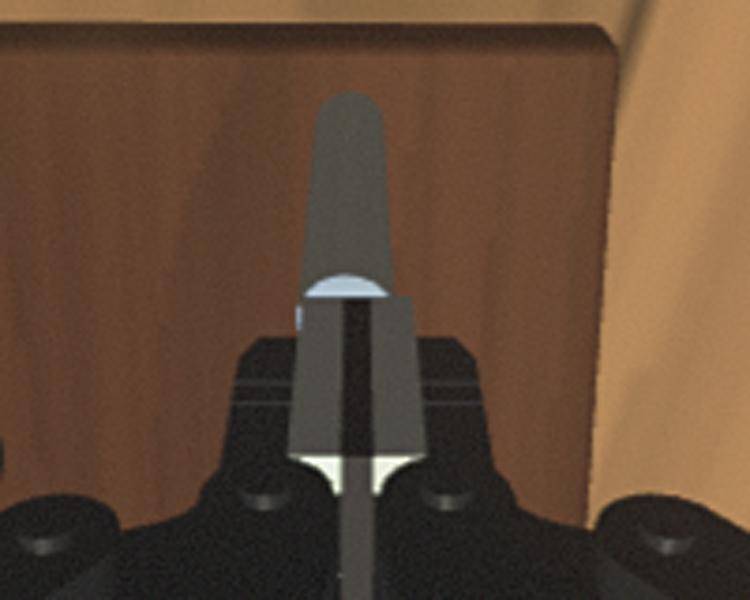

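View pics/q2.png

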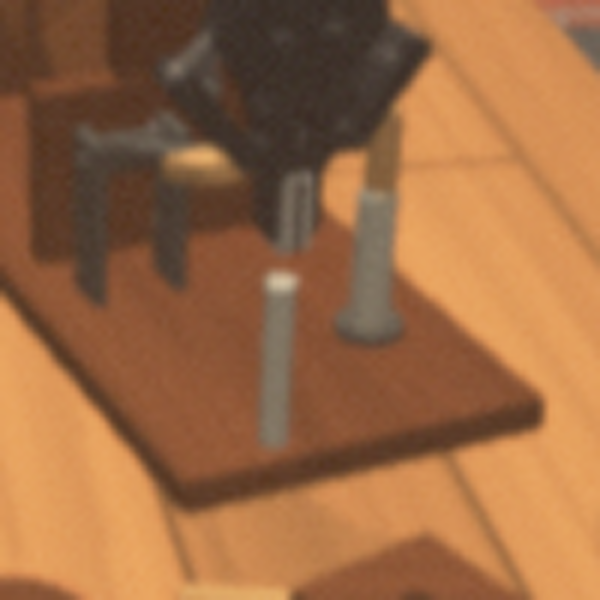

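```bash
python3 - <<'E'
from cell import *
from h import *
np.set_printoptions(precision=4,suppress=True)
s=get_state();f=grab_frame("wrist");T=wristT(s,f);g=grab_frame("side")
p=tri([ray(f,(315.2,249.2),T),ray(g,(348.8,151.5))]);print(p, R.from_rotvec(s["eef_rot"]).as_matrix().T@(p-s["position"]),proj(f,p,T),proj(g,p))
E
```

```text
[ 0.6161 -0.0665  0.1293] [ 0.0007 -0.0107 -0.0342] [314.4037 248.4947] [348.6348 151.4324]
```

The shut fingers' visible tips triangulate to about 34 mm behind the reported TCP, so nothing has been touched yet. I shift slightly away from the lever and continue down to find the real tip by contact.

```bash
python3 - <<'E'
from cell import *
from h import *
np.set_printoptions(precision=4,suppress=True)
px,py=.6154,-.0613
move_l((px,py,.095),velocity=.05,until_force=4)
hit=move_l((px,py,.062),velocity=.025,until_force=4)
s=get_state();print(hit,s["clock"],s["position"],s["contact_force"],s["wrist_torque"],s["finger_gap"])
f=grab_frame("wrist");g=grab_frame("side")
b=cv2.resize(g["img"][90:190,290:410],(468,390));a=cv2.resize(f["img"][150:350, 220:420],(390,390))
cv2.imwrite("pics/p2.png",np.hstack([a,b])[:,:,::-1])
E
```

```text
True 22.125 [ 0.6153 -0.0613  0.0742] [-0.7413 -0.5934  4.3699] [0.063  0.1753 0.0106] 0.004879890041538638
```

View pics/p2.png

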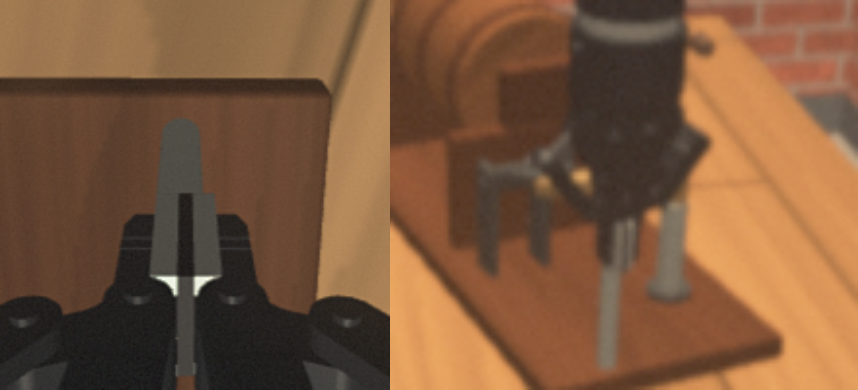

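Contact is with the post top at TCP z = 0.0742, so the real tip is 32 mm above the reported TCP and flush means TCP z ≈ 0.074. Next I press the lever.

```bash
python3 - <<'E'
from cell import *
from h import *
np.set_printoptions(precision=4,suppress=True)
move_l((.6154,-.0613,.165),velocity=.15)
x,y=.6015,-.004
move_l((x,y,.165),velocity=.12)
print(move_l((x,y,.095),velocity=.06,until_force=2.5))
s=get_state();print(s["clock"],s["position"],s["contact_force"])
move_l((x,y,.078),velocity=.04)
s=get_state();print(s["clock"],s["position"],s["contact_force"],s["wrist_torque"])
f=grab_frame("wrist");g=grab_frame("side")
c=g["img"][110:210,290:390];cv2.imwrite("pics/l1s.png",cv2.resize(c,None,fx=6,fy=6,interpolation=cv2.INTER_CUBIC)[:,:,::-1])
cv2.imwrite("pics/l1w.png",f["img"][:,:,::-1])
E
```

```text
True
24.4083 [ 0.6008 -0.0039  0.1166] [0.5947 2.6708 2.978 ]
25.5583 [ 0.6031 -0.0066  0.0793] [ 0.1801 -6.066   8.4046] [-1.1677  0.0842 -0.0185]
```

View pics/l1s.png

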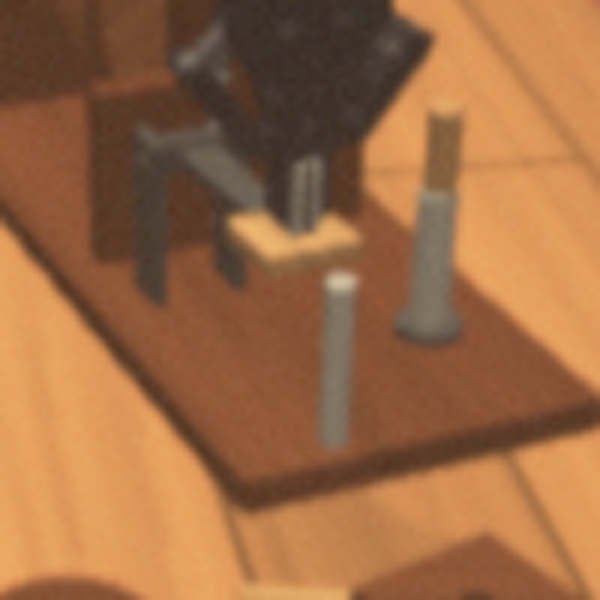

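View pics/l1w.png

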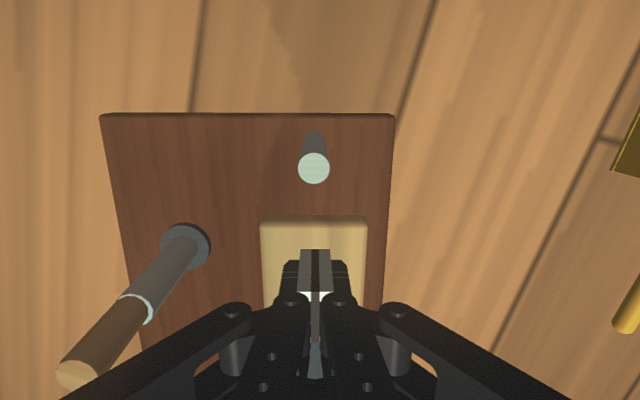

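```bash
python3 - <<'E'
from cell import *
from h import *
np.set_printoptions(precision=4,suppress=True)
x,y=.603,-.0065
move_l((x,y,.0745),velocity=.02)
sleep(.2)
s=get_state();print(s["clock"],s["position"],s["contact_force"])
z=.0745+(.0742-s["position"][2])
move_l((x,y,z),velocity=.02)
sleep(.3)
P=[get_state() for _ in range(1)];s=P[0];print(z,s["clock"],s["position"],s["contact_force"],s["wrist_torque"])
f=grab_frame("wrist");g=grab_frame("side");T=wristT(s,f)
c=g["img"][125:185,300:390];cv2.imwrite("pics/l2s.png",cv2.resize(c,None,fx=8,fy=8,interpolation=cv2.INTER_CUBIC)[:,:,::-1])
c=f["img"][130:280,220:420];cv2.imwrite("pics/l2w.png",cv2.resize(c,None,fx=4,fy=4,interpolation=cv2.INTER_CUBIC)[:,:,::-1])
# overlay: predicted level pad corners (z=.106) side
ux=np.array([.971,.238,0]);uy=np.array([-.238,.971,0]);post=np.array([.6135,-.0535,.106])
for k in ["lever_pad","post_top","rod_grip"]: print(k,[(round(d["score"],2),d["centre"]) for d in tip_of("side",k)])
E
```

```text
26.2333 [ 0.6032 -0.0069  0.0753] [-3.0163  0.6301  8.1166]
0.07340540958653793 26.7833 [ 0.6032 -0.007   0.0743] [-2.9024 -0.8108  8.639 ] [-0.0678  0.6023 -0.0172]
lever_pad [(0.7, [336.4, 148.1])]
post_top [(0.84, [341.3, 156.3])]
rod_grip [(0.72, [340.0, 210.3]), (0.57, [406.1, 203.4]), (0.41, [365.2, 133.2])]
```

View pics/l2s.png

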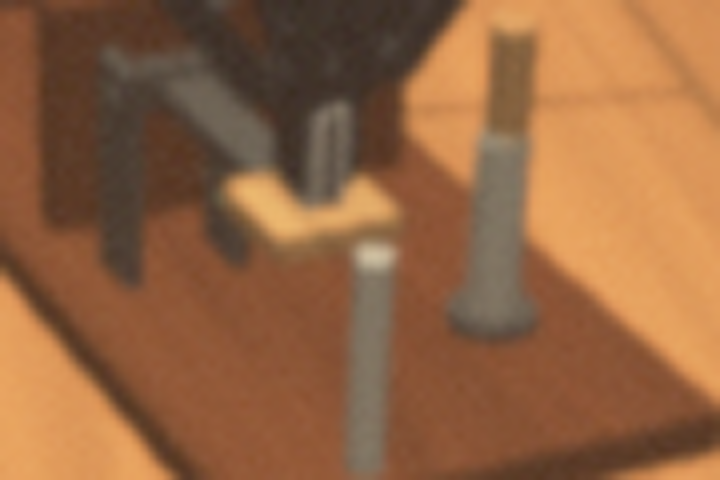

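View pics/l2w.png

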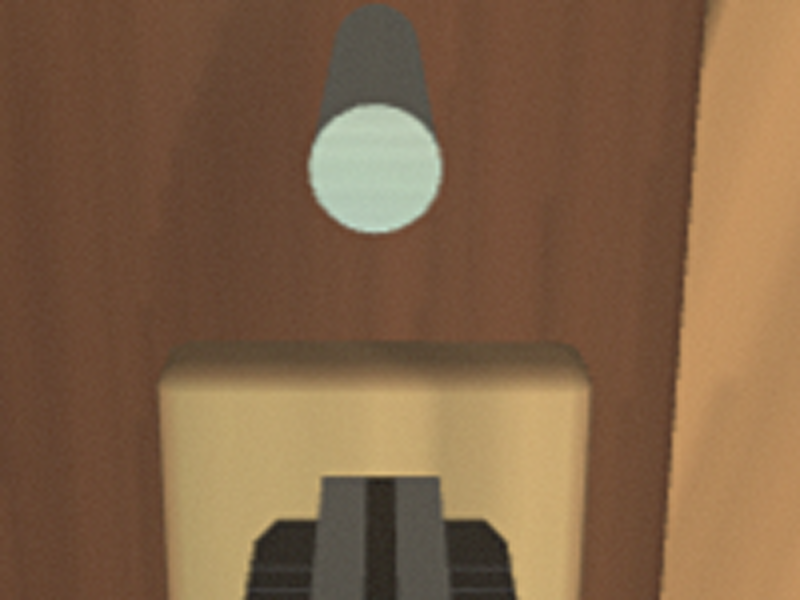

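```bash
python3 - <<'E'
from cell import *
from h import *
from scipy.optimize import least_squares
np.set_printoptions(precision=4,suppress=True)
F=[]
for i in range(3): s=get_state();F.append(np.r_[s["position"][2],s["contact_force"][2]]);sleep(.05)
print(np.array(F),s["clock"])
f=grab_frame("wrist");T=wristT(s,f);g=grab_frame("side")
# wrist: post disc left/right, near-edge width
post=np.array([.6135,-.0535,.106]);ux=np.array([.971,.238,0]);uy=np.array([-.238,.971,0])
print("post px pred L/R",proj(f,post-.007*ux,T),proj(f,post+.007*ux,T),"obs",(220+309/4,130+168/4),(220+442/4,130+168/4))
# free edge (rounded) at obs row 130+385/4; for given z width
for z in [.096,.101,.106,.111,.116]:
    a=onz(f,(220+160/4,130+388/4),z,T);b=onz(f,(220+588/4,130+388/4),z,T)
    c=onz(f,(220+309/4,130+168/4),z,T);d=onz(f,(220+442/4,130+168/4),z,T)
    print(z,"padwidth",np.linalg.norm(a-b),"postwidth",np.linalg.norm(c-d),"pad edge mid to post centre",((a+b)/2-(c+d)/2))
# side: free-edge corners of pad top: crop l2s (285,243) left? , (400,212) right ; post top (376,250)
def e(x,y): return (x/8+300,y/8+125)
for z in [.096,.101,.106,.111,.116]:
    L=onz(g,e(283,243),z);Rr=onz(g,e(400,213),z);B=onz(g,e(225,183),z);print(z,"side L,R,backL",L,Rr,B,"w",np.linalg.norm(L-Rr),"len",np.linalg.norm(L-B))
E
```

```text
[[0.0743 8.642 ]
 [0.0743 8.6252]
 [0.0743 8.3721]] 27.1333
post px pred L/R [331.8201 166.7866] [298.8003 166.8015] obs (297.25, 172.0) (330.5, 172.0)
0.096 padwidth 0.05138464240287542 postwidth 0.015155113866029793 pad edge mid to post centre [-0.0063  0.0264  0.    ]
0.101 padwidth 0.04970028599468973 postwidth 0.01465833872148571 pad edge mid to post centre [-0.0061  0.0255  0.    ]
0.106 padwidth 0.04801592958650384 postwidth 0.01416156357694173 pad edge mid to post centre [-0.0059  0.0246  0.    ]
0.111 padwidth 0.04633157317831804 postwidth 0.013664788432397646 pad edge mid to post centre [-0.0056  0.0238  0.    ]
0.116 padwidth 0.04464721677013236 postwidth 0.013168013287853558 pad edge mid to post centre [-0.0054  0.0229  0.    ]
0.096 side L,R,backL [ 0.5907 -0.0209  0.096 ] [ 0.637 -0.005  0.096] [0.5797 0.0283 0.096 ] w 0.048916562720696735 len 0.050417317508338964
0.101 side L,R,backL [ 0.5886 -0.0302  0.101 ] [ 0.6344 -0.0145  0.101 ] [0.5777 0.0185 0.101 ] w 0.04841925480177716 len 0.04990475223692477
0.106 side L,R,backL [ 0.5864 -0.0396  0.106 ] [ 0.6317 -0.024   0.106 ] [0.5756 0.0086 0.106 ] w 0.04792194688285762 len 0.04939218696551079
0.111 side L,R,backL [ 0.5842 -0.0489  0.111 ] [ 0.6291 -0.0335  0.111 ] [ 0.5736 -0.0012  0.111 ] w 0.0474246389639379 len 0.04887962169409649
0.116 side L,R,backL [ 0.5821 -0.0582  0.116 ] [ 0.6264 -0.043   0.116 ] [ 0.5715 -0.011   0.116 ] w 0.04692733104501823 len 0.04836705642268226
```

```bash
python3 - <<'E'
from cell import *
from h import *
sleep(.5)
s=get_state();print(s["clock"],s["position"],s["contact_force"],s["finger_gap"])
g=grab_frame("side");t=grab_frame("top")
cv2.imwrite("pics/fin.png",np.hstack([cv2.resize(g["img"][80:400],(400,200)),cv2.resize(t["img"],(400,200))])[:,:,::-1])
E
```

```text
27.7833 [ 0.60318335 -0.00697765  0.07426879] [-2.42837881 -0.30900223  8.22858479] -0.0011159669559040128
```

View pics/fin.png

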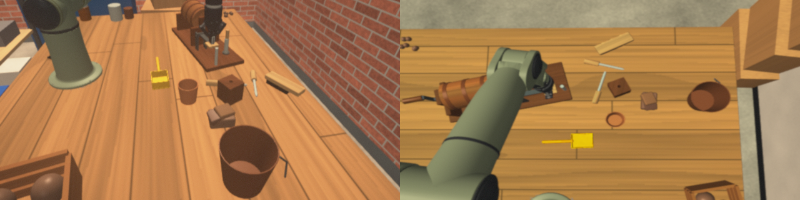

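The final view shows the rod in the tube, the fingers on the level pad, and the cup, stone, scoop and pail in place. The hold is steady.

```bash
python3 - <<'E'
from cell import *
print(sign_off())
E
```

```text
the job is handed in; nothing more can be done
None
```

I put the smallest rod, the one in the block, all the way down into the tube, then pressed the lever level and handed the job in at about 28 s while still holding it.

**What the last checks showed**
- **Rod:** contact came at TCP z = 0.109, 20 mm above the grasp height. That is exactly the difference between the tube mouth and the block top. After release, the side and wrist views showed the grip standing on the mouth.
- **Lever:** the fingers held at the same TCP height at which they had touched the post top (0.0743 against 0.0742). The pad's width in the wrist picture also fits a height of 106 mm.
- **Other things:** the cup, stone, scoop and pail stood where they were at the start, judged by eye in the last pictures.

**What disagreed**
- **Tip position:** the shut fingertips turned out to be about 32 mm behind the reported TCP. I set the flush height by touching the post lightly rather than relying on the TCP.
- **Force:** the push read about 8.2–8.6 N, where about 10 N was expected at level.
- **Side camera:** it put the pad about 1–3 mm low, which is within its reading error.
- **Look-alikes:** the two larger rods toppled by themselves early on, before the arm was near them, and stayed lying on the table.

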